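# Sort ratchet clamps by feel into shut and open

### The arm

A 6-joint arm with a two-finger parallel gripper is mounted at the origin on the work surface. World frame = base frame: x ahead of the robot, y to its left, z up, the work surface at z = 0. Lengths are in m, angles in rad, forces in N, time in s.
With the tool pointing down it reaches from about 0.3 to 0.875 m from the base axis. Payload 6.4 kg.
Tool frame: the origin (TCP) lies midway between the tips of the shut fingers; the grasp point (between the pads) lies 19 mm behind it (manip.pinch_z is the distance from the TCP to the grasp point, in m); z points along the fingers, y is the direction in which the jaws open and shut (so a half turn about z gives the same grasp; the last joint's range is limited). The gripper opens to 85 mm and grips with 20 to 120 N. Pads are 22 mm wide; open, the fingers measure 114 mm over their backs; the gripper's body (76 mm by 85 mm) begins 54 mm behind the grasp point. The pads swing forward as they close: fully open they stand 13 mm farther back than shut.
Start: joints at [0.984, 0.181, 1.607, -0, 1.354, -0.206], TCP at [0.214, 0.534, 0.231] pointing down, gripper open.
Joint ranges: [-2.99, 2.99], [-0.89, 2.07], [0.3, 2.58], [-1.14, 4.28], [0, 2.63], [-3.12, 3.12]. Speed limits (rad/s): [2.57, 2.57, 3.01, 3.14, 3.14, 3.14].

### API

Orientations are given as a unit quaternion [x, y, z, w].
In Python, from rig import manip gives the robot as it stands.
- The arm moves only by the tool arm_command, never from a script. Its argument "deltas" is a list of rows, each a list of 2 entries, a list of its own where there are three numbers: the shift along the tool's x, y, z in cm, then the turn about the tool's z in degrees. A call has 1 to 12 rows; each row shifts and turns the pose as measured when the row begins, along the tool's axes as they then stand; what a row does not reach is not made up. A row lasts 1/8 s, in which the tool goes at most 62.5 mm and 10.7 degrees, less where a joint would pass 70% of its speed; a pose out of reach is approached as far as the arm can. A call is refused whole if a number of a shift passes 6.25 or a number of a turn 10.7, either way. A call with a gripper value outside its range is refused whole. "grip" is the gripper's target within -1 to 1 (fully open at 1, half-way at 0, shut at -1), set as the call begins (left out, the last holds). The fingers move at their own pace and stop on an object; "squeeze" is the grip in N (left out, the last holds). Time passes only in rows, so rows that do not move let the fingers close. It gives the time, the measured TCP pose, the force and the opening at its end, in the units of the state.
- manip.get_obs(): the state, without advancing time (a new reading comes with each control period).
- manip.get_image(name): name is "scene" or "top"; returns (picture, depth): 420x560x3 uint8, red, green, blue; 420x560 float32, m along the optical axis (not along the pixel's ray), 0 where there is no reading.
- manip.get_calibration(name): a dict with "vfov" (degrees; the focal length in pixels is half the picture's height over the tangent of half this angle, whatever the lens; pixels are square), "cx", "cy" (the principal point, pixels), "k1" (the pictures are not rectified: a ray, as slopes to the right and down, at radius r is drawn at 1 + k1 r^2 times it, then the intrinsics apply), "xyz" and "attitude" of the camera in the world. Camera axes: x right, y down, z forward; pixel columns grow to the right and rows downward; lengths in m; the calibration is good to about 2 mm. A picture is of the moment at which its call begins. get_calibration takes no time and is no camera call.
- manip.close_job(): hands the job in, once; it reports no verdict.
Trained networks look in the newest picture that a camera, given by its name, has taken for a name from the list of things; names that differ only in an ending like _2 or _b are one class to them, and where a whole thing is asked for, a point or a joint stands for the part that bears it (a point fixed in the world has none). Each returns a list of dicts, best first, with "p" (0 to 1); they miss things now and then, are a little off and sometimes report something else, mostly with a low value. They report only what shows in the picture. A call takes as long as a camera call. They do not tell look-alikes from the thing itself.
- manip.spot_in(camera, label): "xyz" ([x, y, z] in m, in world coordinates, good to about 4 mm: the middle of the surface that is visible of it).
- manip.silhouettes(camera, label): "pixels" (420x560 bool, what is visible of it).
- manip.tip_of(camera, label): "xyz" ([x, y, z] in m, in world coordinates, good to about 4 mm: a listed point, or the origin of a listed thing).
The state is a dict: "time_s": time; "joints": joint angles; "qvel": joint speeds; "tau": joint torques, N m; "eef_pos": TCP position; "ee_rot": TCP orientation; "contact_force": force on the tool from outside, world axes, zero at the start; "wrist_torque": the same for the moment, N m; "finger_gap": opening from 0.0 (shut) to 1.0 (fully open).
Only numpy, scipy, OpenCV 4.12 (cv2) and the standard library are available. Lean on these libraries where they do the work, as an engineer would, in place of code of your own. Each camera call takes 0.05 s, during which the arm holds its last target.

### The job

Three ratchet clamps are lying on the lab bench with their jaws together; press each one's tails firmly to find out whether its ratchet has caught. Lay every clamp that stays shut flat in the deep tray, and every clamp that gives flat in the shallow tray with its jaws left wide open. Leave the marker, vial, stopper and jar where they stand.

Things in the scene. Friction and masses are not known exactly. Their poses are not given: they have to be found in the camera images.
- clamp_1: Steel ratchet clamp like a big clothes-peg, lying flat, 150 mm long, about 130 g; the three look alike. Two levers 18 mm tall turn about a vertical hinge in a round dark housing (28 mm across, 21 mm tall). Origin on the hinge axis at the underside, z up. Shut, +x runs along the jaws (tips at x = 64 mm); the tails splay to -x, 8 mm thick, to 12 mm round knobs at x = -82, y = +-21 mm.
- jaw_1 (a joint): Jaw angle of clamp_1, rad: 0 = jaws shut, growing as the tails are pressed together; 0.38 = wide open (tips about 24 mm apart) for a free clamp, at most 0.02 for a caught one.
- clamp_2: Clamp of the same shape and frame as clamp_1. The frame belongs to the -y lever; the +y lever swings. Shut, the tails measure 41 mm over their outsides 58 mm behind the hinge. Pressed there with about 5 N or more, a free clamp's tails close to about 18 mm and its jaws spread; a caught one's stay at about 40 mm (1.5 mm play) and no force opens it.
- jaw_2 (a joint): Jaw angle of clamp_2, rad: 0 = jaws shut, growing as the tails are pressed together; 0.38 = wide open (tips about 24 mm apart) for a free clamp, at most 0.02 for a caught one.
- clamp_3: Clamp of the same shape and frame as clamp_1. Some clamps are caught and some are free, in any place. The ratchet is hidden in the housing: a caught and a free clamp look the same and only pressing tells which is which. Friction keeps a free clamp as far open as it was pressed, also once let go.
- jaw_3 (a joint): Jaw angle of clamp_3, rad: 0 = jaws shut, growing as the tails are pressed together; 0.38 = wide open (tips about 24 mm apart) for a free clamp, at most 0.02 for a caught one.
- deep_tray: Open steel tray, the deeper of two, rim 45 mm above the bench, 240 mm (x) by 220 mm (y) outside, floor and walls 5 mm thick, fixed to the bench left or right of the clamps (the two trays may be swapped). Origin under its centre at bench level, z up; its inner floor is 5 mm above the origin.
- shallow_tray: Open steel tray, the shallower of two, rim 20 mm above the bench, 240 mm (x) by 220 mm (y) outside, floor and walls 5 mm thick, fixed to the bench left or right of the clamps (the two trays may be swapped). Origin under its centre at bench level, z up; its inner floor is 5 mm above the origin.
- marker: Bystander: capped marker pen, 12 mm thick, 125 mm long, lying on the bench; origin mid-length at its underside, x along it towards the cap.
- vial: Bystander: small capped glass vial, 24 mm diameter, 40 mm tall, standing between the clamps; origin under its centre.
- stopper: Bystander: tapered rubber stopper, 32 mm diameter, 28 mm tall, standing among the clamps; origin under its centre.
- jar: Bystander: white jar, 60 mm diameter, 80 mm tall, behind the clamps; origin under its centre.
Mind the look-alikes: they are no part of the job. What is shaped like the clamp_1 but pink is not meant.

How it is judged:
At the end, for the whole second after the job is handed in: Every clamp lies flat (within 0.15 rad) and at rest on the floor of a tray: those in the deep tray with jaws shut (angle under 0.05 rad), those in the shallow tray with jaws open (over 0.25 rad). No clamp that can be opened is left shut: two of the three are free and end open (((value of joint jaw_1 below 0.05 rad and x of clamp_1 in the frame of deep_tray between -0.108 and 0.108 m and y of clamp_1 in the frame of deep_tray between -0.098 and 0.098 m and z of clamp_1 in the frame of deep_tray below 0.014 m) or (value of joint jaw_1 above 0.25 rad and x of clamp_1 in the frame of shallow_tray between -0.108 and 0.108 m and y of clamp_1 in the frame of shallow_tray between -0.098 and 0.098 m and z of clamp_1 in the frame of shallow_tray below 0.014 m)) and angle between each of clamp_1, clamp_2, clamp_3's own z axis and vertical below 0.15 rad and linear speed of each of clamp_1, clamp_2, clamp_3 below 0.02 m/s and ((value of joint jaw_2 below 0.05 rad and x of clamp_2 in the frame of deep_tray between -0.108 and 0.108 m and y of clamp_2 in the frame of deep_tray between -0.098 and 0.098 m and z of clamp_2 in the frame of deep_tray below 0.014 m) or (value of joint jaw_2 above 0.25 rad and x of clamp_2 in the frame of shallow_tray between -0.108 and 0.108 m and y of clamp_2 in the frame of shallow_tray between -0.098 and 0.098 m and z of clamp_2 in the frame of shallow_tray below 0.014 m)) and ((value of joint jaw_3 below 0.05 rad and x of clamp_3 in the frame of deep_tray between -0.108 and 0.108 m and y of clamp_3 in the frame of deep_tray between -0.098 and 0.098 m and z of clamp_3 in the frame of deep_tray below 0.014 m) or (value of joint jaw_3 above 0.25 rad and x of clamp_3 in the frame of shallow_tray between -0.108 and 0.108 m and y of clamp_3 in the frame of shallow_tray between -0.098 and 0.098 m and z of clamp_3 in the frame of shallow_tray below 0.014 m)) and (value of joint each of jaw_1, jaw_2 above 0.25 rad or value of joint each of jaw_1, jaw_3 above 0.25 rad or value of joint each of jaw_2, jaw_3 above 0.25 rad)); the robot touches nothing.
It fails at once if a bystander (marker, vial, stopper or jar) is moved more than 30 mm (distance of any of marker, vial, stopper, jar from where it was at the start of the episode above 0.03 m).
It fails at once if a standing bystander is tipped over (angle between any of vial, stopper, jar's own z axis and vertical above 0.5 rad).
It also fails if it takes over 67 s, if anything falls off the work surface, if the arm or the gripper's body presses on something with over 40 N, if the wrist force passes 120 N, or if a joint passes its speed limit or range.

## Working session

There is one attempt and no reset: what is moved stays moved. The work goes in short steps, Python scripts to look and compute and a tool call to move; the robot and the scene stay as the last step left them, time stands still between calls to the robot, and variables do not carry over. Pictures are saved under pics/ and viewed, and the job is handed in when it is done.

Besides the shell and the picture viewer there is one more tool, called after ">>>" as name(argument=value, ...) on one line, values as JSON. arm_command: Moves the arm, as the interface text tells. Its arguments: {"type":"object","properties":{"deltas":{"type":"array"},"grip":{"type":"number"},"squeeze":{"type":"number"}},"required":["deltas"]}

```bash
mkdir -p pics; ls
python3 - <<'E'
from rig import manip
import cv2
for n in ["top","scene"]:
    im,d=manip.get_image(n); cv2.imwrite(f"pics/{n}0.png",im[:,:,::-1])
    import numpy as np; np.save(f"{n}0_d.npy",d); print(manip.get_calibration(n))
o=manip.get_obs();print(o)
E
```

```text
pics
{'vfov': 52.99242720170585, 'cx': 280.80901336381334, 'cy': 200.76307609841209, 'k1': -0.09395383302211381, 'xyz': array([0.38665898, 0.0097672 , 1.25540285]), 'attitude': array([ 0.70863778, -0.70332473,  0.04131356, -0.03821004])}
{'vfov': 52.0823920237759, 'cx': 277.7363746105487, 'cy': 210.9368827135707, 'k1': -0.023865933019865573, 'xyz': array([ 1.13937328, -0.59858615,  0.58331776]), 'attitude': array([ 0.80450525,  0.34629205, -0.19474498, -0.44150597])}
{'time_s': 0.1, 'joints': array([ 9.83702680e-01,  1.81465475e-01,  1.60789229e+00, -1.56485542e-05,
        1.35377816e+00, -2.06308685e-01]), 'qvel': array([-0.00164864, -0.00018128, -0.00308001, -0.00090001, -0.00064844,
        0.00021968]), 'tau': array([ 5.05885346e-04, -4.45879412e+01, -3.52238846e+01, -2.18817195e-04,
        4.22693571e-03,  1.03059807e-05]), 'eef_pos': array([0.21341834, 0.53340704, 0.23048255]), 'ee_rot': array([ 1.89242582e-01,  9.81930064e-01, -7.14662683e-04, -2.91096746e-04]), 'contact_force': array([1.42328135, 0.18579963, 0.75296491]), 'wrist_torque': array([-0.01533801, -0.00516879,  0.01339897]), 'finger_gap': 0.9981259820448787}
```

View pics/top0.png

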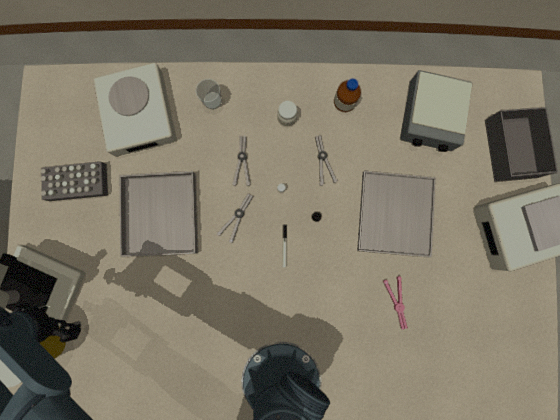

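View pics/scene0.png

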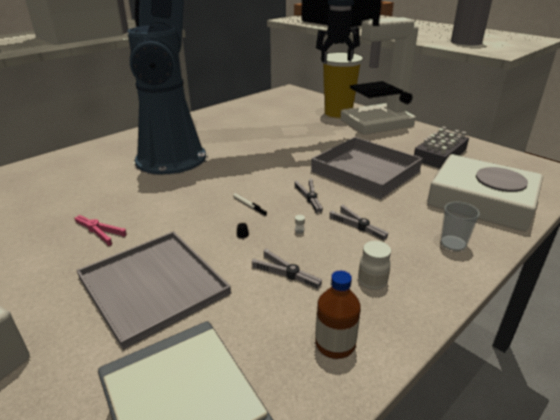

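Top view: three steel clamps with housings near (242,156), (322,156) and (239,213). The deep tray is on the left at (160,213) and the shallow one on the right at (397,213). The pink decoy is at (398,303), the vial at (282,187), the stopper at (316,216), the marker at (285,245) and the jar at (288,112).

```bash
cat > h.py <<'E'
import numpy as np, cv2
from scipy.spatial.transform import Rotation as R
from rig import manip
def cal(n):
    c=manip.get_calibration(n); f=210/np.tan(np.radians(c['vfov'])/2)
    K=np.array([[f,0,c['cx']],[0,f,c['cy']],[0,0,1.]]); D=np.array([c['k1'],0,0,0,0.])
    return K,D,R.from_quat(c['attitude']).as_matrix(),np.array(c['xyz'])
def ray(n,uv):
    K,D,M,t=cal(n)
    p=cv2.undistortPoints(np.array(uv,float).reshape(-1,1,2),K,D).reshape(-1,2)
    return np.c_[p,np.ones(len(p))]@M.T,t
def px2w(n,uv,z):
    d,t=ray(n,uv); s=(z-t[2])/d[:,2]; return t+d*s[:,None]
def dep2w(n,uv,dep):
    d,t=ray(n,uv); return t+d*np.asarray(dep)[:,None]
def w2px(n,P):
    K,D,M,t=cal(n); return cv2.projectPoints(np.array(P,float).reshape(-1,1,3),cv2.Rodrigues(M.T)[0],-M.T@t,K,D)[0].reshape(-1,2)
E
python3 - <<'E'
from h import *
im=cv2.imread("pics/top0.png")
cv2.imwrite("pics/crop0.png",cv2.resize(im[125:255,205:350],None,fx=4.5,fy=4.5,interpolation=cv2.INTER_CUBIC))
d=np.load("top0_d.npy")
for l in ["clamp_1","deep_tray","shallow_tray","marker","vial","stopper","jar"]:
    print(l,[(np.round(r['xyz'],3).tolist(),round(r['p'],2)) for r in manip.tip_of("top",l)])
for r in manip.silhouettes("top","clamp_1"):
    m=r['pixels']; v,u=np.nonzero(m); uv=np.c_[u,v]
    W=px2w("top",uv,0.018)[:,:2]; c=W.mean(0); w,V=np.linalg.eigh(np.cov((W-c).T)); 
    a=(W-c)@V[:,1]; print(round(r['p'],2),len(u),uv.mean(0).round(1),c.round(3),"axis",V[:,1].round(3),"ext",a.min().round(3),a.max().round(3), "depthz",np.median(dep2w("top",uv,d[v,u])[:,2]).round(3))
E
```

```text
clamp_1 [([0.666, -0.121, 0.003], 0.86), ([0.489, 0.127, -0.002], 0.8), ([0.22, -0.344, 0.0], 0.79), ([0.667, 0.125, -0.003], 0.6)]
deep_tray [([0.487, 0.367, -0.002], 0.62), ([0.665, -0.121, 0.0], 0.24)]
shallow_tray [([0.491, -0.342, -0.002], 0.64)]
marker [([0.395, -0.008, -0.0], 0.47)]
vial [([0.566, 0.004, -0.0], 0.48)]
stopper [([0.482, -0.098, 0.002], 0.58)]
jar [([0.788, -0.013, -0.0], 0.79)]
0.9 517 [397.7 301.7] [ 0.233 -0.338] axis [-0.975 -0.223] ext -0.073 0.081 depthz 0.016
0.84 361 [236.2 216.8] [0.478 0.136] axis [-0.868  0.497] ext -0.077 0.073 depthz 0.018
0.78 341 [241.1 160.3] [0.647 0.125] axis [-1.     0.003] ext -0.078 0.075 depthz 0.018
0.68 313 [322.9 159.3] [ 0.653 -0.12 ] axis [-0.976 -0.217] ext -0.076 0.072 depthz 0.018
```

View pics/crop0.png

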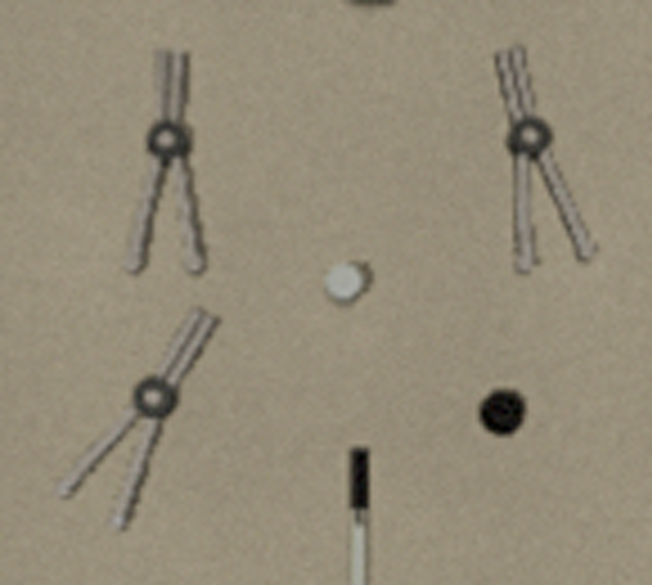

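```bash
cat >> h.py <<'E'
def pose():
    o=manip.get_obs(); M=R.from_quat(o['ee_rot']).as_matrix()
    return np.array(o['eef_pos']),np.degrees(np.arctan2(M[1,0],M[0,0])),o,M
def plan(wps):
    """wps: list of (x,y,z,yaw_of_clamp_axis deg); tool x heading = yaw mod 180"""
    p,h,o,M=pose(); print("at",p.round(4),"head",round(h,1),"tilt",M[:,2].round(3),"gap",round(o['finger_gap'],3),"F",np.round(o['contact_force'],1),"t",round(o['time_s'],2),"j6",round(o['joints'][5],2))
    for w in wps:
        q=np.array(w[:3],float); dh=(w[3]-h+90)%180-90
        n=int(max(np.ceil(np.linalg.norm(q-p)/0.058),np.ceil(abs(dh)/10.4),1)); rows=[]
        for i in range(n):
            a=np.radians(h+dh*i/n); d=(q-p)/n
            X=np.array([np.cos(a),np.sin(a),0]);Y=np.array([np.sin(a),-np.cos(a),0])
            rows.append([[round(100*d@X,1),round(100*d@Y,1),round(-100*d[2],1)],round(-dh/n,1)])
        print(n,rows); p=q;h=h+dh
E
python3 - <<'E'
from h import *
# template fit of clamps in the top mask
def tmpl(x,y,yaw):
    c,s=np.cos(yaw),np.sin(yaw); g=np.zeros((420*4,560*4),np.uint8)
    def W(P): 
        P=np.array(P,float); return np.c_[x+c*P[:,0]-s*P[:,1],y+s*P[:,0]+c*P[:,1],np.full(len(P),.018)]
    a=np.arange(0,6.3,.3)
    for P in [np.c_[.014*np.cos(a),.014*np.sin(a)],[[0,-.007],[.064,-.007],[.064,.007],[0,.007]]]+[[[0,k*.002-.004],[-.082,k*.021-.004],[-.086,k*.021],[-.082,k*.021+.004],[0,k*.002+.004]] for k in(1,-1)]:
        cv2.fillPoly(g,[np.round((w2px("top",W(P))+.5)*4).astype(np.int32)],1)
    return cv2.resize(g.astype(np.float32),(560,420),interpolation=cv2.INTER_AREA)
from scipy.optimize import minimize
im=manip.get_image("top")
for r in manip.silhouettes("top","clamp_1"):
    m=cv2.GaussianBlur(r['pixels'].astype(np.float32),(0,0),1.)
    v,u=np.nonzero(r['pixels']); c=px2w("top",[[u.mean(),v.mean()]],.018)[0]
    best=None
    for y0 in np.radians([-35,-10,10]):
        s=minimize(lambda p:((cv2.GaussianBlur(tmpl(c[0]+p[0]/100,c[1]+p[1]/100,p[2]*.1),(0,0),1.)-m)**2).sum(),[1,0,y0*10],method='Nelder-Mead',options=dict(initial_simplex=[[1,0,y0*10],[2,0,y0*10],[1,1,y0*10],[1,0,y0*10+2]],maxiter=80))
        if best is None or s.fun<best.fun: best=s
    p=best.x; print(round(r['p'],2),(c[:2]+p[:2]/100).round(4),np.degrees(p[2]*.1).round(1),best.fun.round(1))
plan([(0.609,0.125,0.12,-1),(0.609,0.125,0.005,-1)])
E
```

```text
0.94 [0.4899 0.1299] -30.3 18.8
0.92 [0.6575 0.1248] 0.0 37.4Traceback (most recent call last):
  File "<stdin>", line 18, in <module>
    res = _minimize_neldermead(fun, x0, args, callback, bounds=bounds,
                               **options)
    fsim[j] = func(sim[j])
              ~~~~^^^^^^^^
    fx = function(np.copy(x), *(wrapper_args + args))
  File "<stdin>", line 18, in <lambda>
  File "<stdin>", line 9, in tmpl
  File "h.py", line 17, in w2px
    K,D,M,t=cal(n); return cv2.projectPoints(np.array(P,float).reshape(-1,1,3),cv2.Rodrigues(M.T)[0],-M.T@t,K,D)[0].reshape(-1,2)
            ~~~^^^
  File "h.py", line 5, in cal
    c=manip.get_calibration(n); f=210/np.tan(np.radians(c['vfov'])/2)
ValueError: time passes only in moves, steps and waits
```

```bash
sed -i 's/^def cal(n):/from functools import lru_cache\n@lru_cache\ndef cal(n):/' h.py
python3 - <<'E'
from h import *
for n,h,t1,t2,j in [("A",(168,140),(135,268),(197,268),(172,52)),("B",(529,136),(524,266),(588,254),(509,50)),("C",(155,397),(65,490),(121,523),(207,315))]:
    f=lambda q,z:px2w("top",[[(q[0]+.5)/4.5+205-.5,(q[1]+.5)/4.5+125-.5]],z)[0,:2]
    H=f(h,.02);T=(f(t1,.018)+f(t2,.018))/2;J=f(j,.018)
    print(n,H.round(4),"tail",np.linalg.norm(H-T).round(4),"jaw",np.linalg.norm(J-H).round(4),np.degrees(np.arctan2(*(J-T)[::-1])).round(1))
plan([(0.609,0.125,0.12,-1),(0.609,0.125,0.005,-1)])
E
```

```text
A [0.661  0.1221] tail 0.0858 jaw 0.0607 -0.5
B [ 0.6657 -0.118 ] tail 0.0849 jaw 0.0607 12.1
C [0.4896 0.1275] tail 0.0819 jaw 0.0638 -29.9
at [0.2137 0.5338 0.2313] head 158.2 tilt [-0. -0. -1.] gap 0.997 F [0.2 0.2 0.2] t 0.6 j6 -0.21
10 [[[np.float64(-5.2), np.float64(-2.3), np.float64(1.1)], np.float64(-2.1)], [[np.float64(-5.1), np.float64(-2.5), np.float64(1.1)], np.float64(-2.1)], [[np.float64(-5.0), np.float64(-2.7), np.float64(1.1)], np.float64(-2.1)], [[np.float64(-4.9), np.float64(-2.9), np.float64(1.1)], np.float64(-2.1)], [[np.float64(-4.8), np.float64(-3.1), np.float64(1.1)], np.float64(-2.1)], [[np.float64(-4.7), np.float64(-3.2), np.float64(1.1)], np.float64(-2.1)], [[np.float64(-4.6), np.float64(-3.4), np.float64(1.1)], np.float64(-2.1)], [[np.float64(-4.4), np.float64(-3.6), np.float64(1.1)], np.float64(-2.1)], [[np.float64(-4.3), np.float64(-3.7), np.float64(1.1)], np.float64(-2.1)], [[np.float64(-4.2), np.float64(-3.9), np.float64(1.1)], np.float64(-2.1)]]
2 [[[np.float64(0.0), np.float64(0.0), np.float64(5.8)], np.float64(-0.0)], [[np.float64(0.0), np.float64(0.0), np.float64(5.8)], np.float64(-0.0)]]
```

>>> arm_command(deltas=[[[-5.2, -2.3, 1.1], -2.1], [[-5.1, -2.5, 1.1], -2.1], [[-5.0, -2.7, 1.1], -2.1], [[-4.9, -2.9, 1.1], -2.1], [[-4.8, -3.1, 1.1], -2.1], [[-4.7, -3.2, 1.1], -2.1], [[-4.6, -3.4, 1.1], -2.1], [[-4.4, -3.6, 1.1], -2.1], [[-4.3, -3.7, 1.1], -2.1], [[-4.0, -3.9, 1.1], -2.1]], grip=1, squeeze=25)

```text
time_s: 1.85
eef_pos: [0.6231, 0.1206, 0.1215]
ee_rot: [-0.003, 1.0, 0.003, 0.004]
contact_force: [0.6, 0.4, 0.0]
finger_gap: 0.996
```

```bash
sed -i 's/round(100\*d@X,1),round(100\*d@Y,1),round(-100\*d\[2\],1)/float(round(100*d@X,1)),float(round(100*d@Y,1)),float(round(-100*d[2],1))/; s/,round(-dh\/n,1)\])/,float(round(-dh\/n,1))])/' h.py
python3 - <<'E'
from h import *
plan([(0.604,0.123,0.07,-0.5),(0.604,0.123,0.005,-0.5)])
E
```

```text
at [0.6231 0.1206 0.1215] head -179.6 tilt [ 0.008  0.006 -1.   ] gap 0.996 F [0.6 0.4 0. ] t 1.85 j6 -1.58
1 [[[1.9, 0.3, 5.1], 0.9]]
2 [[[0.0, 0.0, 3.2], -0.0], [[0.0, 0.0, 3.2], -0.0]]
```

>>> arm_command(deltas=[[[1.9, 0.3, 5.1], 0.9], [[0, 0, 3.2], 0], [[0, 0, 2.9], 0], [[0, 0, 0], 0]])

```text
time_s: 2.35
eef_pos: [0.6087, 0.1188, 0.006]
ee_rot: [0.009, 1.0, 0.003, 0.005]
contact_force: [-0.1, 0.2, 0.1]
finger_gap: 1.003
```

Run:
```python
from h import *
plan([(0.604,0.123,0.005,-0.5)])
for n in ("top","scene"):
    im,d=manip.get_image(n); cv2.imwrite(f"pics/{n}1.png",im[:,:,::-1])
```

```text
at [0.6087 0.1188 0.006 ] head 179.0 tilt [ 0.01   0.006 -1.   ] gap 1.003 F [-0.1  0.2  0.1] t 2.35 j6 -1.56
1 [[[0.5, 0.4, 0.1], -0.5]]
```

View pics/scene1.png

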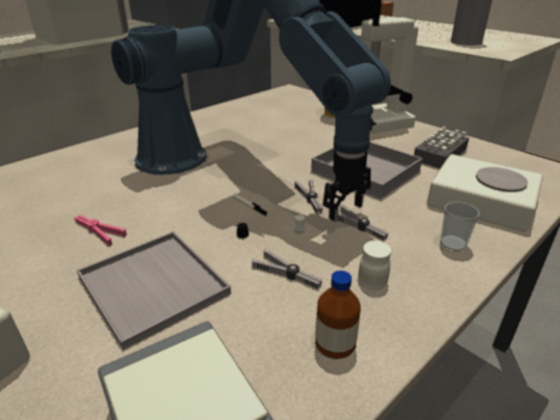

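The gripper straddles the tails of clamp A (scene pixel (345,200), housing visible at (363,222)). Now pressing.

>>> arm_command(deltas=[[[0.5, 0.4, 0.1], 0], [[0, 0, 0], 0], [[0, 0, 0], 0], [[0, 0, 0], 0], [[0, 0, 0], 0], [[0, 0, 0], 0], [[0, 0, 0], 0], [[0, 0, 0], 0]], grip=-1, squeeze=25)

```text
time_s: 3.45
eef_pos: [0.6103, 0.124, 0.0142]
ee_rot: [0.008, 1.0, 0.003, 0.013]
contact_force: [-0.8, 0.9, 1.0]
finger_gap: 0.192
```

Run:
```python
from h import *
plan([(0.662,0.123,0.005,-0.5)])
for n in ("top","scene"):
    im,d=manip.get_image(n); cv2.imwrite(f"pics/{n}2.png",cv2.resize(im[100:300,180:430,::-1],None,fx=3,fy=3,interpolation=cv2.INTER_CUBIC))
```

```text
at [0.6103 0.124  0.0142] head 179.1 tilt [ 0.026  0.006 -1.   ] gap 0.192 F [-0.8  0.9  1. ] t 3.45 j6 -1.55
1 [[[-5.2, -0.0, 0.9], -0.4]]
```

View pics/scene2.png

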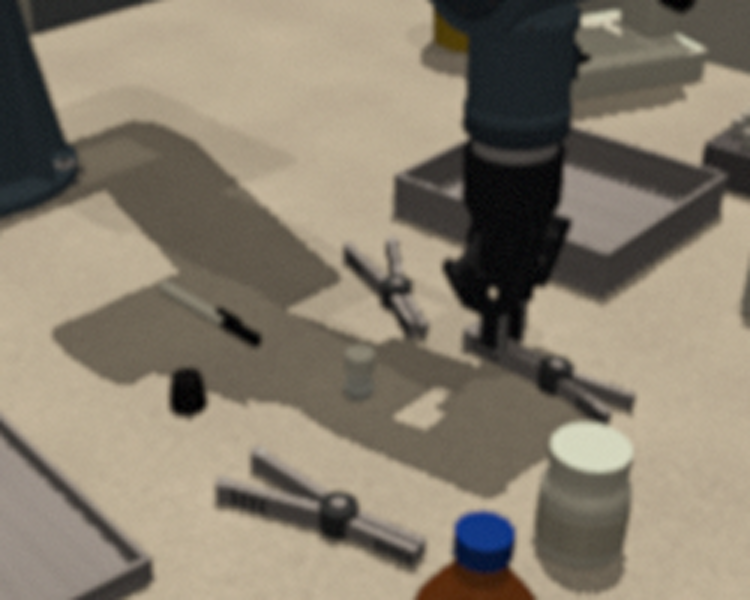

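Clamp A gives: the gap closed to 0.19 (about 16 mm) and its jaws spread, so it is free. Next I'll regrip it at the housing, crop pixel (556,370).

Run:
```python
from h import *
print(px2w("scene",[[365.1,223.1],[363,222]],.021))
```

```text
[[0.66827733 0.11803655 0.021     ]
 [0.66203704 0.11822218 0.021     ]]
```

>>> arm_command(deltas=[[[0, 0, 0], 0], [[0, 0, 0], 0], [[0, 0, 0], 0]], grip=0.15)

```text
time_s: 3.92
eef_pos: [0.6103, 0.1239, 0.0141]
ee_rot: [0.008, 1.0, 0.003, 0.013]
contact_force: [-0.3, 0.7, 0.1]
finger_gap: 0.574
```

Run:
```python
from h import *
im,d=manip.get_image("scene"); cv2.imwrite("pics/scene3.png",cv2.resize(im[150:280,280:430,::-1],None,fx=4,fy=4,interpolation=cv2.INTER_CUBIC))
plan([(0.664,0.123,0.006,-0.5)])
```

```text
at [0.6103 0.1239 0.0142] head 179.1 tilt [ 0.026  0.006 -1.   ] gap 0.574 F [0.5 0.4 0.5] t 3.98 j6 -1.55
1 [[[-5.4, -0.0, 0.8], -0.4]]
```

View pics/scene3.png

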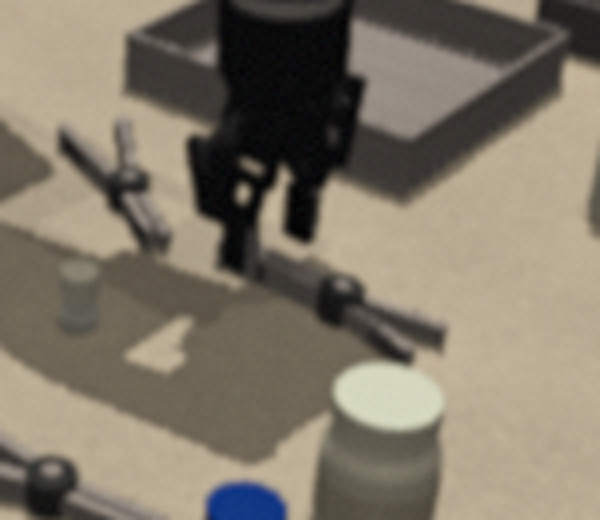

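>>> arm_command(deltas=[[[-2.8, 0, 0.1], 0], [[-2.8, 0, 0.2], 0], [[-0.3, 0, 0.1], 0], [[0, 0, 0], 0]])

```text
time_s: 4.47
eef_pos: [0.6692, 0.1231, 0.0109]
ee_rot: [0.008, 1.0, 0.003, 0.012]
contact_force: [0.5, -0.3, 0.6]
finger_gap: 0.574
```

Run:
```python
from h import *
im,d=manip.get_image("scene"); cv2.imwrite("pics/scene4.png",cv2.resize(im[150:280,280:430,::-1],None,fx=4,fy=4,interpolation=cv2.INTER_CUBIC))
plan([(0.666,0.122,0.006,-0.5)])
```

```text
at [0.6692 0.1231 0.011 ] head 179.1 tilt [ 0.024  0.006 -1.   ] gap 0.577 F [-0.6  0.2  0.3] t 4.53 j6 -1.55
1 [[[0.3, -0.1, 0.5], -0.4]]
```

View pics/scene4.png

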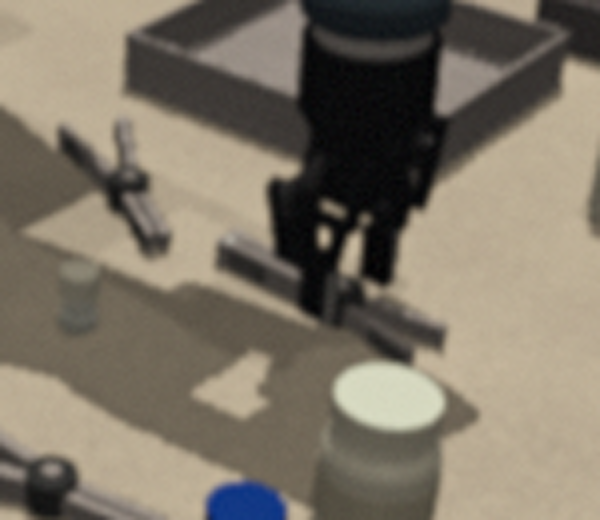

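>>> arm_command(deltas=[[[0.2, 0, 0], 0], [[0, 0, -0.1], 0], [[0, 0, -0.1], 0], [[0, 0, 0], 0]], grip=-1, squeeze=40)

```text
time_s: 5.03
eef_pos: [0.6645, 0.1235, 0.0127]
ee_rot: [0.007, 1.0, 0.003, 0.011]
contact_force: [0.2, 0.0, -2.0]
finger_gap: 0.299
```

>>> arm_command(deltas=[[[0, 0, -2], 0], [[0, 0, -3], 0], [[0, 0, 0], 0]])

```text
time_s: 5.4
eef_pos: [0.6637, 0.1233, 0.0659]
ee_rot: [0.007, 1.0, 0.003, 0.011]
contact_force: [0.7, -0.2, -1.7]
finger_gap: 0.307
```

Run:
```python
from h import *
im,d=manip.get_image("scene"); cv2.imwrite("pics/scene5.png",cv2.resize(im[130:280,260:430,::-1],None,fx=4,fy=4,interpolation=cv2.INTER_CUBIC))
plan([(0.55,0.0,0.10,0),(0.49,-0.30,0.1,0),(0.49,-0.30,0.03,0)])
```

```text
at [0.6625 0.1232 0.0641] head 179.1 tilt [ 0.019  0.005 -1.   ] gap 0.302 F [ 0.5 -0.3 -2.4] t 5.45 j6 -1.55
3 [[[3.7, -4.2, -1.2], -0.3], [[3.7, -4.1, -1.2], -0.3], [[3.7, -4.1, -1.2], -0.3]]
6 [[[1.0, -5.0, -0.0], -0.0], [[1.0, -5.0, -0.0], -0.0], [[1.0, -5.0, -0.0], -0.0], [[1.0, -5.0, -0.0], -0.0], [[1.0, -5.0, -0.0], -0.0], [[1.0, -5.0, -0.0], -0.0]]
2 [[[0.0, 0.0, 3.5], -0.0], [[0.0, 0.0, 3.5], -0.0]]
```

View pics/scene5.png

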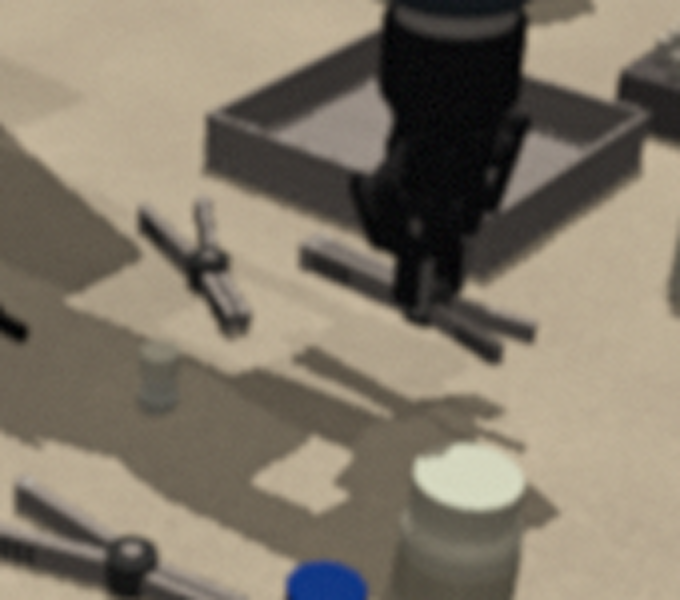

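Clamp A is lifted level with jaws open (crop (430,300)). Carrying it to the shallow tray.

>>> arm_command(deltas=[[[1.6, -5.0, -2], 0], [[1.6, -5.0, -1.5], 0], [[1.6, -5.2, 0], 0], [[1.6, -5.2, 0], 0], [[1.6, -5.2, 0], 0], [[1.6, -5.2, 0], 0], [[1.6, -5.2, 0], 0], [[1.6, -5.2, 0], 0], [[1.6, -5.2, 0], 0], [[1.4, -4.0, 0], 0], [[0, 0, 0], 0]])

```text
time_s: 6.82
eef_pos: [0.486, -0.3911, 0.083]
ee_rot: [0.007, 1.0, 0.006, 0.004]
contact_force: [0.1, 1.4, -1.5]
finger_gap: 0.305
```

Run:
```python
from h import *
plan([(0.5,-0.388,0.06,0),(0.5,-0.388,0.02,0)])
```

```text
at [ 0.486  -0.3911  0.083 ] head 179.3 tilt [ 0.008  0.011 -1.   ] gap 0.305 F [ 0.1  1.4 -1.5] t 6.83 j6 -2.44
1 [[[-1.4, 0.3, 2.3], -0.7]]
1 [[[0.0, 0.0, 4.0], -0.0]]
```

>>> arm_command(deltas=[[[-1.4, 0.3, 2.3], 0], [[0, 0, 3.0], 0], [[0, 0, 0.8], 0], [[0, 0, 0.2], 0], [[0, 0, 0], 0]])

```text
time_s: 7.45
eef_pos: [0.5007, -0.3842, 0.0171]
ee_rot: [0.006, 1.0, 0.008, 0.003]
contact_force: [-0.5, -0.1, -1.7]
finger_gap: 0.298
```

Run:
```python
from h import *
im,d=manip.get_image("scene"); cv2.imwrite("pics/scene6.png",cv2.resize(im[180:350,70:270,::-1],None,fx=3.5,fy=3.5,interpolation=cv2.INTER_CUBIC))
plan([(0.5,-0.388,0.02,0)])
```

```text
at [ 0.5009 -0.3844  0.0174] head 179.3 tilt [ 0.007  0.015 -1.   ] gap 0.304 F [-0.2  0.  -1.3] t 7.5 j6 -2.42
1 [[[0.1, -0.4, -0.3], -0.7]]
```

View pics/scene6.png

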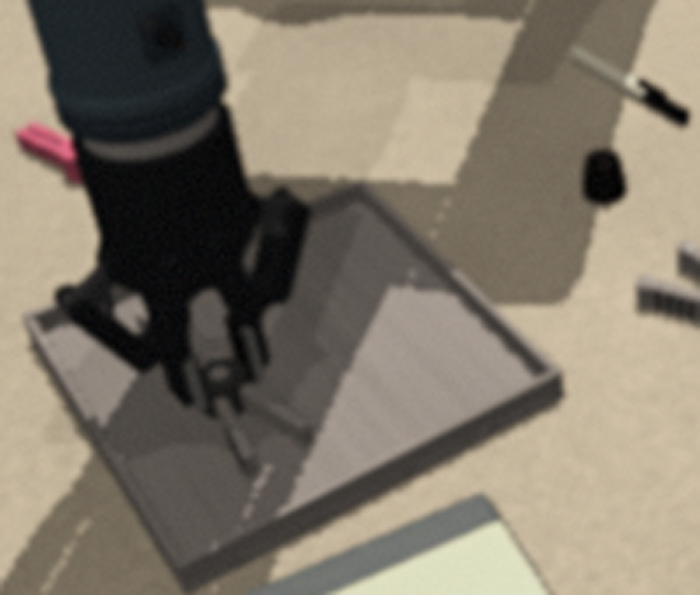

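Clamp A is over the tray floor, jaws open (crop (220,375)). A little lower, then release.

>>> arm_command(deltas=[[[0, 0, 0.2], 0], [[0, 0, 0.1], 0]])

```text
time_s: 7.75
eef_pos: [0.5017, -0.3852, 0.0162]
ee_rot: [0.006, 1.0, 0.006, 0.004]
contact_force: [-1.0, 0.2, -0.4]
finger_gap: 0.304
```

>>> arm_command(deltas=[[[0, 0, 0], 0], [[0, 0, 0], 0], [[0, 0, -3], 0], [[0, 0, -5], 0], [[0, 0, -2], 0]], grip=0.1)

```text
time_s: 8.38
eef_pos: [0.5002, -0.3863, 0.1177]
ee_rot: [0.007, 1.0, 0.007, 0.004]
contact_force: [0.8, 1.0, -0.3]
finger_gap: 0.553
```

Run:
```python
from h import *
im,d=manip.get_image("scene"); cv2.imwrite("pics/scene7.png",cv2.resize(im[180:350,70:270,::-1],None,fx=3.5,fy=3.5,interpolation=cv2.INTER_CUBIC))
y=np.radians(12.1);P=np.array([.6662,-.1185])-.058*np.array([np.cos(y),np.sin(y)])
print(P)
plan([(*P,0.09,12.1),(*P,0.006,12.1)])
```

```text
[ 0.60948857 -0.13065788]
at [ 0.5006 -0.3867  0.1192] head 179.2 tilt [ 0.008  0.013 -1.   ] gap 0.553 F [ 1.1 -0.7  1.7] t 8.43 j6 -2.42
5 [[[-2.1, 5.1, 0.6], -2.6], [[-2.3, 5.0, 0.6], -2.6], [[-2.6, 4.9, 0.6], -2.6], [[-2.8, 4.8, 0.6], -2.6], [[-3.0, 4.7, 0.6], -2.6]]
2 [[[0.0, 0.0, 4.2], -0.0], [[0.0, 0.0, 4.2], -0.0]]
```

View pics/scene7.png

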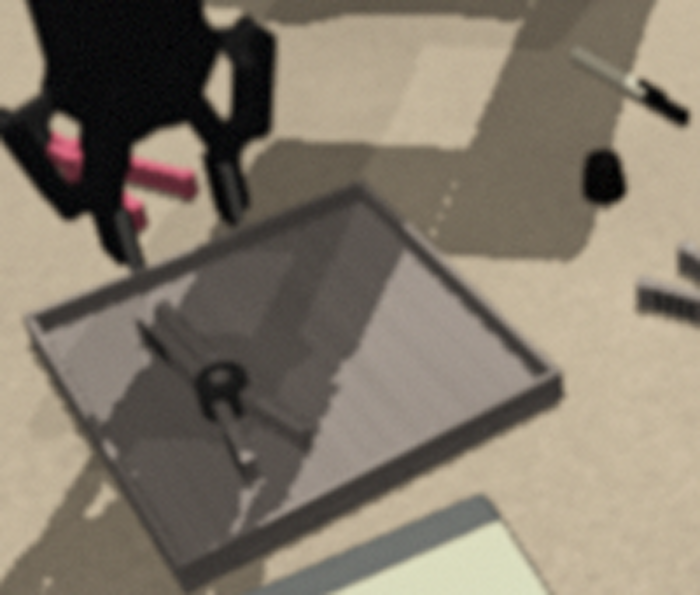

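Clamp A lies flat in the shallow tray with jaws open (crop (220,385)). On to B.

>>> arm_command(deltas=[[[-2.1, 5.1, 0.6], -2.6], [[-2.3, 5.0, 0.6], -2.6], [[-2.6, 4.9, 0.6], -2.6], [[-2.8, 4.8, 0.6], -2.6], [[-3.0, 4.7, 0.6], -2.6], [[0, 0, 0], 0]], grip=1, squeeze=25)

```text
time_s: 9.18
eef_pos: [0.6093, -0.1246, 0.0863]
ee_rot: [-0.108, 0.994, 0.007, 0.003]
contact_force: [-0.8, 0.0, -0.1]
finger_gap: 0.999
```

Run:
```python
from h import *
plan([(.6095,-.1307,0.05,12.1),(.6095,-.1307,0.007,12.1)])
```

```text
at [ 0.6093 -0.1246  0.0863] head -167.6 tilt [ 0.004  0.014 -1.   ] gap 0.999 F [-0.8  0.  -0.1] t 9.18 j6 -2.19
1 [[[0.1, -0.6, 3.6], 0.3]]
1 [[[0.0, 0.0, 4.3], -0.0]]
```

>>> arm_command(deltas=[[[0.1, -0.6, 3.6], 0], [[0, 0, 3.2], 0], [[0, 0, 0.8], 0], [[0, 0, 0], 0]])

```text
time_s: 9.68
eef_pos: [0.6083, -0.1314, 0.0062]
ee_rot: [-0.108, 0.994, 0.007, 0.002]
contact_force: [0.4, -0.2, -0.2]
finger_gap: 1.002
```

Run:
```python
from h import *
im,d=manip.get_image("scene"); cv2.imwrite("pics/scene8.png",cv2.resize(im[180:350,200:400,::-1],None,fx=3.5,fy=3.5,interpolation=cv2.INTER_CUBIC))
plan([(.6095,-.1307,0.006,12.1)])
```

```text
at [ 0.6086 -0.1314  0.0067] head -167.6 tilt [ 0.002  0.014 -1.   ] gap 0.998 F [ 0.1 -0.1  0.9] t 9.72 j6 -2.21
1 [[[-0.1, 0.1, 0.1], 0.3]]
```

View pics/scene8.png

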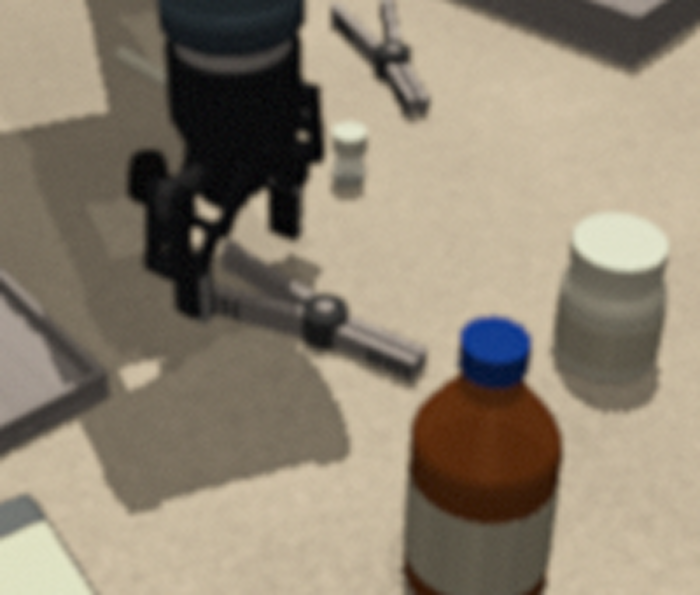

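The fingers straddle B's tails (crop (240,270)). Pressing.

>>> arm_command(deltas=[[[0, 0, 0], 0], [[0, 0, 0], 0], [[0, 0, -0.1], 0], [[0, 0, -0.1], 0], [[0, 0, -0.1], 0], [[0, 0, 0], 0], [[0, 0, 0], 0]], grip=-1, squeeze=25)

```text
time_s: 10.6
eef_pos: [0.6105, -0.1327, 0.0135]
ee_rot: [-0.108, 0.994, 0.005, 0.004]
contact_force: [0.2, 0.6, -1.3]
finger_gap: 0.19
```

Run:
```python
from h import *
im,d=manip.get_image("scene"); cv2.imwrite("pics/scene9.png",cv2.resize(im[180:350,200:400,::-1],None,fx=3.5,fy=3.5,interpolation=cv2.INTER_CUBIC))
plan([(.6662,-.1185,0.011,12.1)])
```

```text
at [ 0.6105 -0.1327  0.0135] head -167.6 tilt [ 0.007  0.011 -1.   ] gap 0.189 F [-0.2 -0.5 -1.2] t 10.65 j6 -2.21
1 [[[-5.7, 0.2, 0.2], 0.3]]
```

View pics/scene9.png

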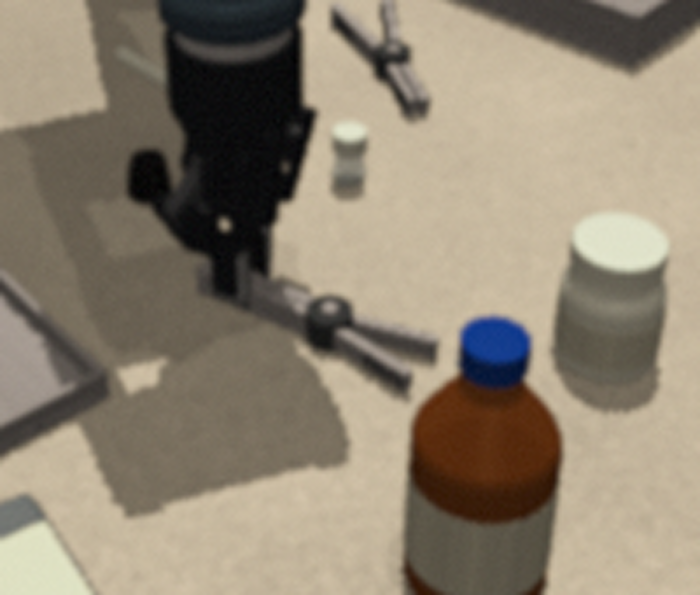

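B gives too (gap 0.19, jaws spread at crop (420,360)): it is free. Regripping at the housing.

>>> arm_command(deltas=[[[0, 0, 0], 0], [[0, 0, 0], 0], [[-2.8, 0, 0.1], 0], [[-2.8, 0, 0.1], 0], [[-0.3, 0, 0.1], 0], [[0, 0, 0], 0]], grip=0.15)

```text
time_s: 11.4
eef_pos: [0.6689, -0.1202, 0.011]
ee_rot: [-0.108, 0.994, 0.005, 0.004]
contact_force: [0.1, -0.3, 0.5]
finger_gap: 0.574
```

Run:
```python
from h import *
im,d=manip.get_image("scene"); cv2.imwrite("pics/scene10.png",cv2.resize(im[180:350,200:400,::-1],None,fx=3.5,fy=3.5,interpolation=cv2.INTER_CUBIC))
plan([(.669,-.1185,0.011,12.1)])
```

```text
at [ 0.6688 -0.1202  0.0111] head -167.7 tilt [ 0.007  0.011 -1.   ] gap 0.576 F [0.9 0.5 0. ] t 11.45 j6 -2.15
1 [[[-0.1, 0.2, 0.0], 0.2]]
```

View pics/scene10.png

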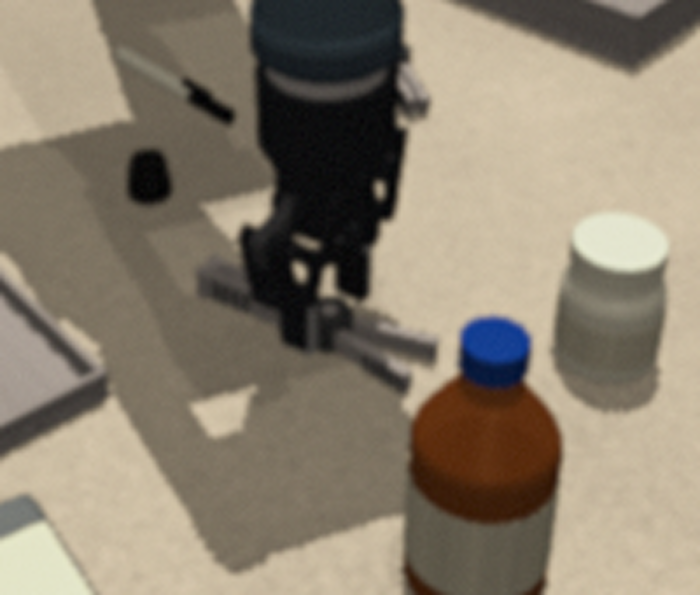

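The fingers are either side of the housing (crop (328,320)). Grip and lift.

>>> arm_command(deltas=[[[0, 0, 0], 0], [[0, 0, -0.1], 0], [[0, 0, -0.1], 0], [[0, 0, 0], 0], [[0, 0, -2], 0], [[0, 0, -4], 0], [[0, 0, 0], 0]], grip=-1, squeeze=40)

```text
time_s: 12.32
eef_pos: [0.6669, -0.1217, 0.0769]
ee_rot: [-0.107, 0.994, 0.005, 0.003]
contact_force: [1.3, -0.5, -2.1]
finger_gap: 0.299
```

Run:
```python
from h import *
im,d=manip.get_image("scene"); cv2.imwrite("pics/scene11.png",cv2.resize(im[180:350,200:400,::-1],None,fx=3.5,fy=3.5,interpolation=cv2.INTER_CUBIC))
plan([(.5,-.295,0.08,0),(.5,-.295,0.02,0)])
```

```text
at [ 0.6652 -0.1211  0.0745] head -167.7 tilt [ 0.002  0.013 -1.   ] gap 0.301 F [-1.1  0.6 -1.5] t 12.38 j6 -2.15
5 [[[4.0, -2.7, -0.1], 2.5], [[3.8, -2.9, -0.1], 2.5], [[3.7, -3.0, -0.1], 2.5], [[3.6, -3.2, -0.1], 2.5], [[3.4, -3.3, -0.1], 2.5]]
2 [[[0.0, 0.0, 3.0], -0.0], [[0.0, 0.0, 3.0], -0.0]]
```

View pics/scene11.png

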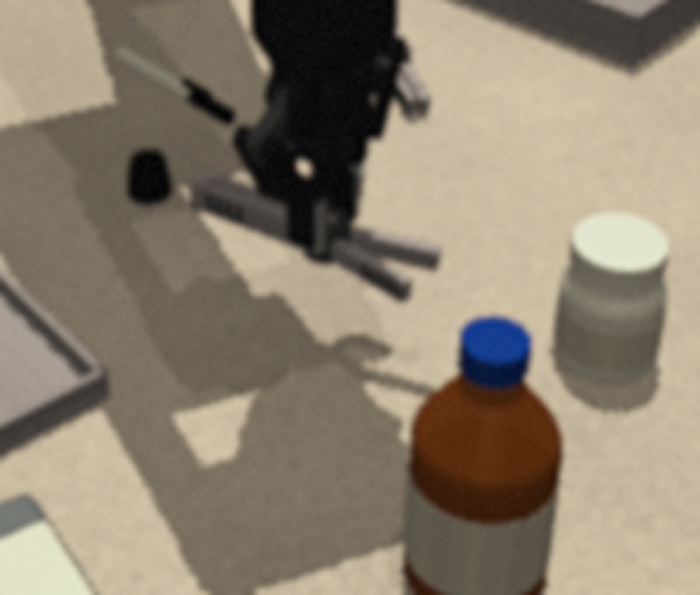

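B is lifted level and open.

>>> arm_command(deltas=[[[4.0, -2.7, -0.3], 2.5], [[3.8, -2.9, -0.1], 2.5], [[3.7, -3.0, -0.1], 2.5], [[3.6, -3.2, -0.1], 2.5], [[3.2, -3.3, 0], 2.5], [[0, 0, 0], 0]])

```text
time_s: 13.12
eef_pos: [0.495, -0.2964, 0.0744]
ee_rot: [0.004, 1.0, 0.008, -0.002]
contact_force: [0.0, 0.6, -0.7]
finger_gap: 0.295
```

Run:
```python
from h import *
plan([(.5,-.295,0.06,0)])
```

```text
at [ 0.495  -0.2964  0.0744] head 179.5 tilt [-0.003  0.016 -1.   ] gap 0.295 F [ 0.   0.6 -0.7] t 13.12 j6 -2.32
1 [[[-0.5, 0.1, 1.4], -0.5]]
```

>>> arm_command(deltas=[[[-0.5, 0.1, 2.4], 0], [[0, 0, 2.5], 0], [[0, 0, 0.6], 0], [[0, 0, 0.2], 0], [[0, 0, 0], 0]])

```text
time_s: 13.75
eef_pos: [0.5013, -0.2929, 0.017]
ee_rot: [0.004, 1.0, 0.009, -0.001]
contact_force: [0.6, 0.1, -1.0]
finger_gap: 0.302
```

Run:
```python
from h import *
im,d=manip.get_image("scene"); cv2.imwrite("pics/scene12.png",cv2.resize(im[180:350,70:270,::-1],None,fx=3.5,fy=3.5,interpolation=cv2.INTER_CUBIC))
plan([(.5,-.295,0.016,0)])
```

```text
at [ 0.5014 -0.293   0.0171] head 179.6 tilt [-0.002  0.017 -1.   ] gap 0.306 F [ 0.7  0.7 -1.5] t 13.8 j6 -2.31
1 [[[0.1, -0.2, 0.1], -0.4]]
```

View pics/scene12.png

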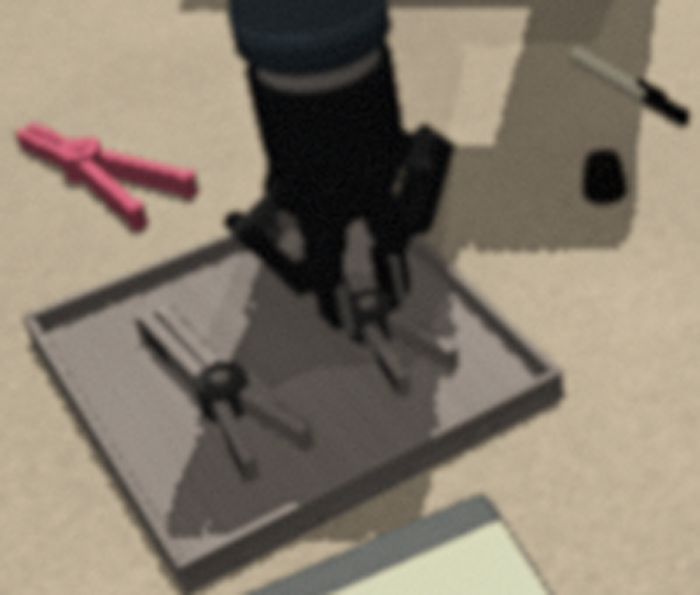

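B is just above the floor at crop (370,305), clear of A at (222,385). Lower, release and rise.

>>> arm_command(deltas=[[[0, 0, 0.2], 0], [[0, 0, 0.1], 0]])

```text
time_s: 14.05
eef_pos: [0.5019, -0.2932, 0.0163]
ee_rot: [0.003, 1.0, 0.008, -0.001]
contact_force: [-1.8, 1.2, 5.6]
finger_gap: 0.301
```

>>> arm_command(deltas=[[[0, 0, 0], 0], [[0, 0, 0], 0], [[0, 0, -3], 0], [[0, 0, -5], 0], [[0, 0, -2], 0]], grip=0.1)

```text
time_s: 14.68
eef_pos: [0.5015, -0.2939, 0.1173]
ee_rot: [0.003, 1.0, 0.009, -0.002]
contact_force: [0.5, 1.3, -1.1]
finger_gap: 0.548
```

Run:
```python
from h import *
im,d=manip.get_image("scene"); cv2.imwrite("pics/scene13.png",cv2.resize(im[180:350,70:270,::-1],None,fx=3.5,fy=3.5,interpolation=cv2.INTER_CUBIC))
y=np.radians(-30);P=np.array([.4895,.128])-.058*np.array([np.cos(y),np.sin(y)])
print(P)
plan([(*P,0.1,-30),(*P,0.006,-30)])
```

```text
[0.43927053 0.157     ]
at [ 0.5022 -0.2944  0.119 ] head 179.6 tilt [-0.003  0.017 -1.   ] gap 0.545 F [ 1.1 -0.9  1.5] t 14.72 j6 -2.31
8 [[[0.8, 5.6, 0.2], 3.7], [[1.2, 5.6, 0.2], 3.7], [[1.5, 5.5, 0.2], 3.7], [[1.9, 5.4, 0.2], 3.7], [[2.2, 5.2, 0.2], 3.7], [[2.6, 5.1, 0.2], 3.7], [[2.9, 4.9, 0.2], 3.7], [[3.2, 4.7, 0.2], 3.7]]
2 [[[0.0, 0.0, 4.7], -0.0], [[0.0, 0.0, 4.7], -0.0]]
```

View pics/scene13.png

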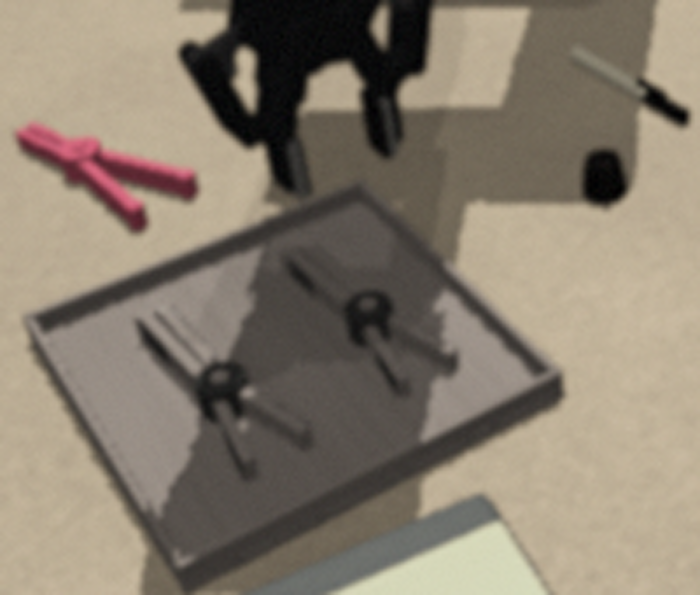

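Both free clamps lie flat and open, at crop (222,388) and (370,318). Now C.

>>> arm_command(deltas=[[[0.8, 5.6, 0.2], 3.7], [[1.2, 5.6, 0.2], 3.7], [[1.5, 5.5, 0.2], 3.7], [[1.9, 5.4, 0.2], 3.7], [[2.2, 5.2, 0.2], 3.7], [[2.6, 5.1, 0.2], 3.7], [[2.9, 4.9, 0.2], 3.7], [[3.2, 4.7, 0.2], 3.7], [[0, 0, 0], 0]], grip=1, squeeze=25)

```text
time_s: 15.85
eef_pos: [0.441, 0.1696, 0.1063]
ee_rot: [0.269, 0.963, 0.007, -0.002]
contact_force: [0.1, -0.3, -0.3]
finger_gap: 0.996
```

Run:
```python
from h import *
plan([(.439,.157,0.05,-30),(.439,.157,0.007,-30)])
```

```text
at [0.441  0.1696 0.1063] head 148.9 tilt [ 0.001  0.015 -1.   ] gap 0.996 F [ 0.1 -0.3 -0.3] t 15.85 j6 -0.93
1 [[[-0.5, -1.2, 5.6], -1.1]]
1 [[[0.0, 0.0, 4.3], -0.0]]
```

>>> arm_command(deltas=[[[-0.5, -1.2, 5.0], -1], [[0, 0, 3.5], 0], [[0, 0, 1.2], 0], [[0, 0, 0], 0]])

```text
time_s: 16.35
eef_pos: [0.4406, 0.1569, 0.0068]
ee_rot: [0.259, 0.966, 0.008, -0.0]
contact_force: [0.5, -0.4, 0.0]
finger_gap: 1.001
```

Run:
```python
from h import *
im,d=manip.get_image("scene"); cv2.imwrite("pics/scene14.png",cv2.resize(im[110:280,230:430,::-1],None,fx=3.5,fy=3.5,interpolation=cv2.INTER_CUBIC))
plan([(.439,.157,0.006,-30)])
```

```text
at [0.4411 0.157  0.0074] head 150.0 tilt [ 0.005  0.015 -1.   ] gap 0.999 F [-0.7  0.1  0.8] t 16.4 j6 -0.98
1 [[[0.2, -0.1, 0.1], 0.0]]
```

View pics/scene14.png

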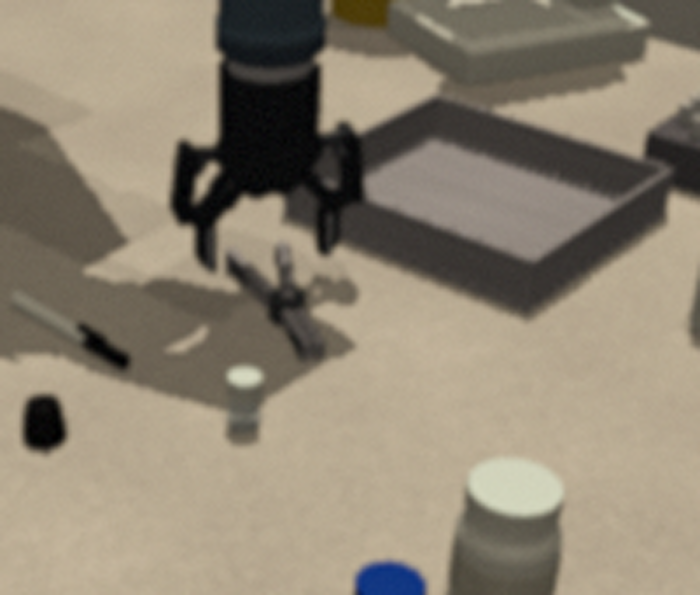

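>>> arm_command(deltas=[[[0, 0, 0], 0], [[0, 0, 0], 0], [[0, 0, -0.1], 0], [[0, 0, 0], 0], [[0, 0, 0], 0], [[0, 0, 0], 0]], grip=-1, squeeze=25)

```text
time_s: 17.15
eef_pos: [0.4439, 0.1569, 0.0119]
ee_rot: [0.259, 0.966, 0.009, 0.003]
contact_force: [-0.3, -1.1, -0.2]
finger_gap: 0.45
```

Run:
```python
from h import *
im,d=manip.get_image("scene"); cv2.imwrite("pics/scene15.png",cv2.resize(im[110:280,230:430,::-1],None,fx=3.5,fy=3.5,interpolation=cv2.INTER_CUBIC))
plan([(.4895,.128,0.011,-30)])
```

```text
at [0.4439 0.157  0.0118] head 150.0 tilt [ 0.011  0.015 -1.   ] gap 0.45 F [-0.2 -0.1 -0.8] t 17.2 j6 -0.98
1 [[[-5.4, -0.2, 0.1], 0.0]]
```

View pics/scene15.png

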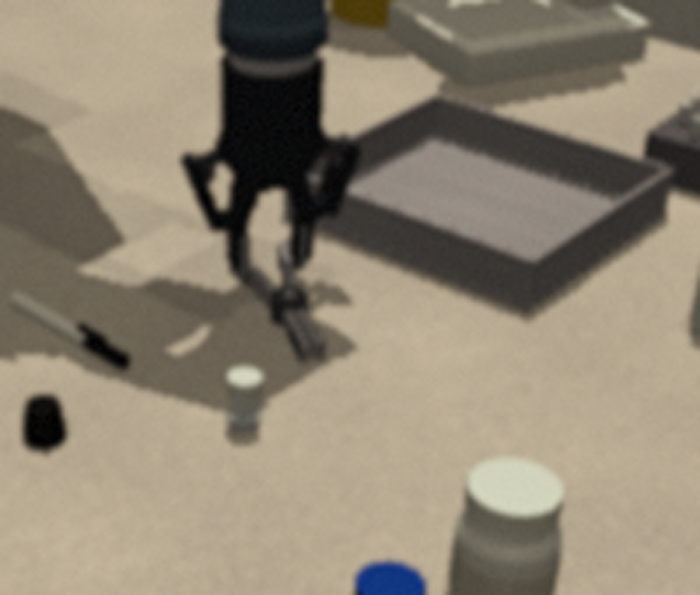

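C holds at gap 0.45 (about 39 mm) with jaws shut, so it is caught. Regripping at the housing for the deep tray.

>>> arm_command(deltas=[[[0, 0, 0], 0], [[0, 0, 0], 0], [[-2.8, -0.1, 0], 0], [[-2.6, -0.1, 0], 0], [[0, 0, 0], 0], [[0, 0, 0], 0]], grip=0.3)

```text
time_s: 17.95
eef_pos: [0.4898, 0.1283, 0.0116]
ee_rot: [0.258, 0.966, 0.009, 0.003]
contact_force: [-0.1, -0.5, -1.1]
finger_gap: 0.651
```

Run:
```python
from h import *
im,d=manip.get_image("scene"); cv2.imwrite("pics/scene16.png",cv2.resize(im[110:280,230:430,::-1],None,fx=3.5,fy=3.5,interpolation=cv2.INTER_CUBIC))
plan([(.4895,.128,0.011,-30)])
```

```text
at [0.4899 0.1283 0.0116] head 150.1 tilt [ 0.01   0.015 -1.   ] gap 0.651 F [ 0.2  0.3 -0.3] t 18.0 j6 -1.05
1 [[[0.0, -0.0, 0.1], 0.1]]
```

View pics/scene16.png

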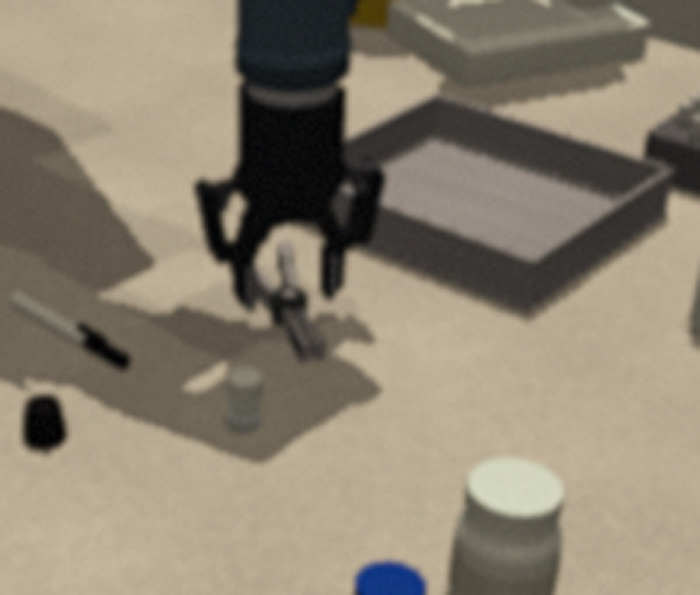

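>>> arm_command(deltas=[[[0, 0, 0], 0], [[0, 0, -0.1], 0], [[0, 0, -0.1], 0], [[0, 0, 0], 0], [[0, 0, -3], 0], [[0, 0, -5], 0], [[0, 0, -2], 0]], grip=-1, squeeze=40)

```text
time_s: 18.88
eef_pos: [0.4844, 0.1278, 0.1134]
ee_rot: [0.257, 0.966, 0.008, -0.001]
contact_force: [0.2, -0.3, -1.6]
finger_gap: 0.302
```

Run:
```python
from h import *
im,d=manip.get_image("scene"); cv2.imwrite("pics/scene17.png",cv2.resize(im[90:260,230:430,::-1],None,fx=3.5,fy=3.5,interpolation=cv2.INTER_CUBIC))
plan([(.497,.367,0.11,0),(.497,.367,0.03,0)])
```

```text
at [0.4852 0.1279 0.1149] head 150.2 tilt [ 0.004  0.015 -1.   ] gap 0.3 F [1.9 1.2 0.5] t 18.93 j6 -1.05
5 [[[2.2, 4.3, 0.1], -6.0], [[1.7, 4.5, 0.1], -6.0], [[1.2, 4.6, 0.1], -6.0], [[0.8, 4.7, 0.1], -6.0], [[0.3, 4.8, 0.1], -6.0]]
2 [[[0.0, 0.0, 4.0], -0.0], [[0.0, 0.0, 4.0], -0.0]]
```

View pics/scene17.png

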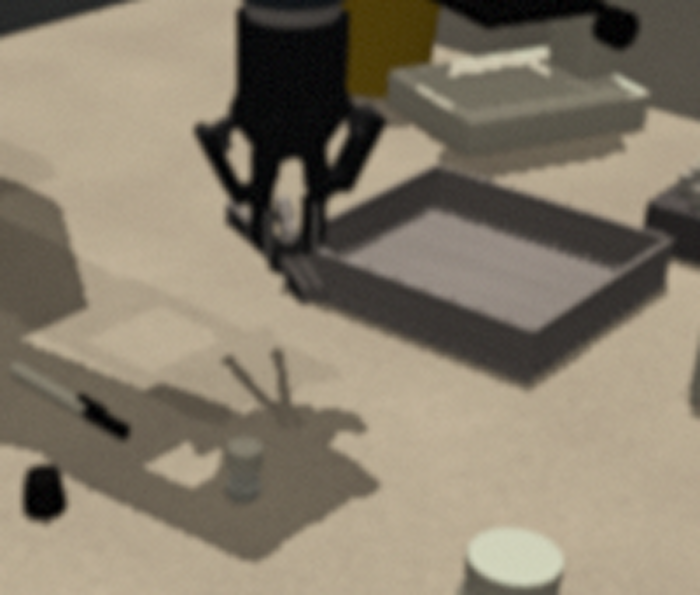

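C is lifted level and shut. Carrying it to the deep tray.

>>> arm_command(deltas=[[[2.2, 4.3, 0], -6], [[1.7, 4.5, 0], -6], [[1.2, 4.6, 0.1], -6], [[0.8, 4.7, 0.1], -6], [[0.3, 4.8, 0.1], -6], [[0, 0, 0], 0]])

```text
time_s: 19.68
eef_pos: [0.4949, 0.3732, 0.1114]
ee_rot: [-0.008, 1.0, 0.007, 0.001]
contact_force: [0.8, -0.1, -1.5]
finger_gap: 0.301
```

Run:
```python
from h import *
im,d=manip.get_image("scene"); cv2.imwrite("pics/scene18.png",cv2.resize(im[90:260,280:480,::-1],None,fx=3.5,fy=3.5,interpolation=cv2.INTER_CUBIC))
plan([(.497,.367,0.06,0),(.497,.367,0.017,0)])
```

```text
at [0.4947 0.3715 0.1111] head -179.1 tilt [ 0.001  0.013 -1.   ] gap 0.299 F [-1.2 -0.3 -1.7] t 19.73 j6 -1.14
1 [[[-0.2, -0.5, 5.1], 0.9]]
1 [[[0.0, 0.0, 4.3], -0.0]]
```

View pics/scene18.png

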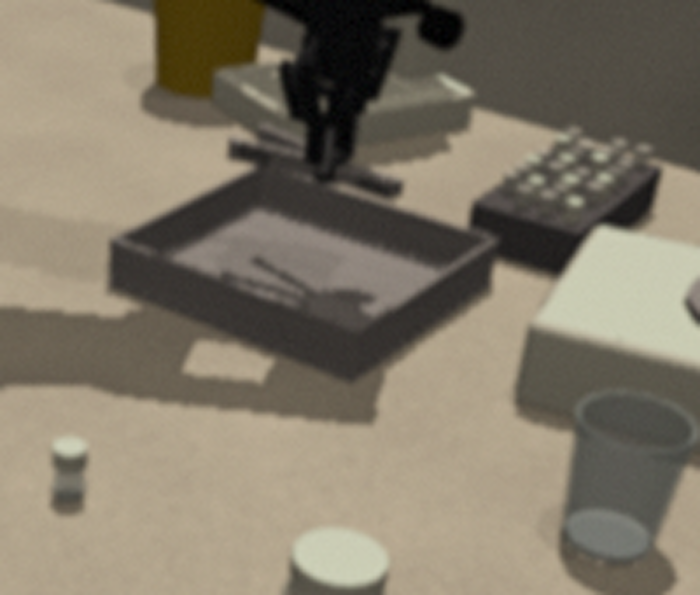

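>>> arm_command(deltas=[[[-0.2, -0.5, 4.5], 0], [[0, 0, 3.5], 0], [[0, 0, 1.0], 0], [[0, 0, 0.2], 0], [[0, 0, 0], 0]])

```text
time_s: 20.35
eef_pos: [0.4982, 0.3646, 0.0184]
ee_rot: [-0.005, 1.0, 0.006, 0.001]
contact_force: [0.2, 1.0, -0.7]
finger_gap: 0.303
```

Run:
```python
from h import *
im,d=manip.get_image("scene"); cv2.imwrite("pics/scene19.png",cv2.resize(im[90:260,280:480,::-1],None,fx=3.5,fy=3.5,interpolation=cv2.INTER_CUBIC))
plan([(.497,.367,0.0155,0)])
```

```text
at [0.4984 0.3646 0.0185] head -179.5 tilt [ 0.003  0.013 -1.   ] gap 0.299 F [-0.  -0.5 -1.3] t 20.4 j6 -1.15
1 [[[0.1, 0.2, 0.3], 0.5]]
```

View pics/scene19.png

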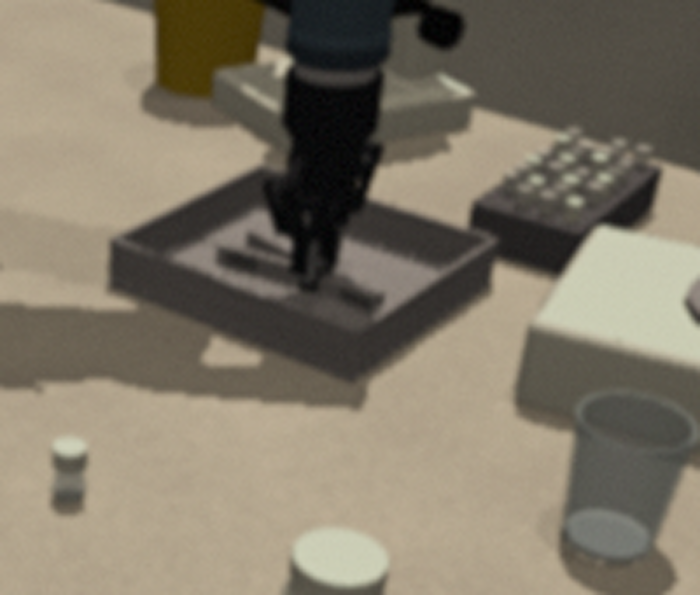

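C is inside the deep tray just above the floor (crop (310,280)). Lower and release.

>>> arm_command(deltas=[[[0, 0, 0.2], 0], [[0, 0, 0.2], 0]])

```text
time_s: 20.65
eef_pos: [0.4993, 0.3647, 0.0171]
ee_rot: [-0.004, 1.0, 0.007, 0.002]
contact_force: [-8.3, -3.4, 17.4]
finger_gap: 0.299
```

>>> arm_command(deltas=[[[0, 0, 0], 0], [[0, 0, 0], 0], [[0, 0, -3], 0], [[0, 0, -5], 0], [[0, 0, -6], 0], [[5, 0, -4], 0], [[6, 0, 0], 0], [[6, 0, 0], 0], [[0, 0, 0], 0], [[0, 0, 0], 0]], grip=0.15)

```text
time_s: 21.9
eef_pos: [0.3283, 0.3613, 0.2024]
ee_rot: [-0.004, 1.0, 0.009, 0.005]
contact_force: [1.2, 0.3, -0.6]
finger_gap: 0.577
```

Run:
```python
from h import *
im,d=manip.get_image("scene"); cv2.imwrite("pics/scene20.png",im[:,:,::-1])
im,d=manip.get_image("top"); cv2.imwrite("pics/top20.png",cv2.resize(im[120:280,100:460,::-1],None,fx=2.2,fy=2.2,interpolation=cv2.INTER_CUBIC))
plan([])
for l in ["clamp_1","vial","stopper","marker","jar"]:
    print(l,[(np.round(r['xyz'],3).tolist(),round(r['p'],2)) for r in manip.tip_of("top",l)])
for r in manip.silhouettes("top","clamp_1"):
    v,u=np.nonzero(r['pixels']); W=dep2w("top",np.c_[u,v],d[v,u]); print(W.mean(0).round(3),np.percentile(W[:,2],[10,50,90]).round(3))
```

```text
at [0.3286 0.361  0.2019] head -179.7 tilt [ 0.009  0.017 -1.   ] gap 0.575 F [0.  0.3 0.3] t 22.0 j6 -1.0
clamp_1 [([0.506, -0.384, 0.005], 0.95), ([0.501, 0.361, 0.006], 0.81), ([0.506, -0.295, 0.006], 0.6), ([0.219, -0.341, 0.002], 0.59)]
vial [([0.564, 0.002, -0.002], 0.39)]
stopper [([0.479, -0.1, -0.001], 0.6)]
marker [([0.394, -0.006, -0.0], 0.54)]
jar [([0.788, -0.013, 0.002], 0.62)]
[ 0.491 -0.288  0.033] [0.009 0.022 0.027]
[ 0.236 -0.334  0.031] [0.007 0.017 0.022]
[0.484 0.363 0.025] [0.008 0.022 0.027]
[ 0.484 -0.383  0.021] [0.012 0.022 0.027]
```

View pics/top20.png

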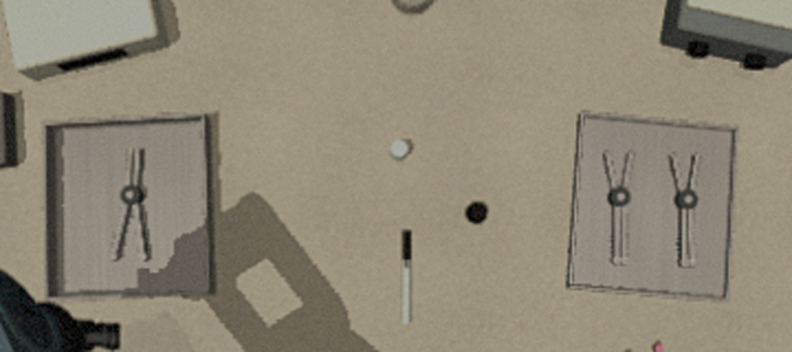

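View pics/scene20.png

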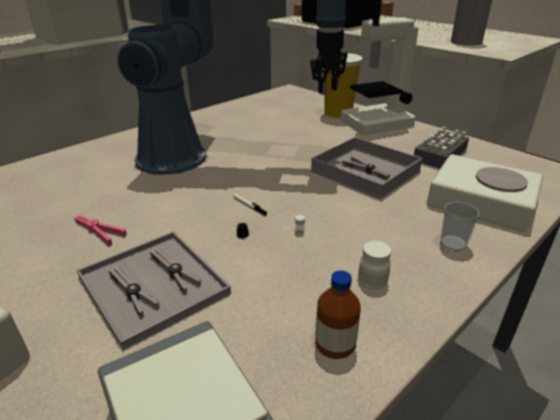

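The top view shows C shut in the deep tray (crop (132,195)). A and B lie with open jaws in the shallow tray at (685,198) and (619,196). The bystanders are unmoved and the arm is clear. Handing in.

```bash
python3 -c "
from rig import manip
print(manip.close_job())"
```

```text
the job is handed in; nothing more can be done
None
```

I pressed all three clamps and sorted them, then handed the job in at about 22 s of the 67 s allowed. No verdict was reported.

- **Free clamps:** the two farther from the robot (left and right) closed from about 41 mm to about 16 mm at the tails under 25 N, and their jaws spread. Both are in the shallow tray.
- **Caught clamp:** the near-left one stopped at about 39 mm with its jaws shut. It is in the deep tray.

**Last checks:**
- The camera found each clamp's origin 5–6 mm above the bench, which is the tray floor, and well inside its tray.
- In the pictures the two clamps in the shallow tray lie flat with wide-open jaws, and the one in the deep tray lies flat and shut.
- The vial, stopper, marker and jar are within about 4 mm of where they started, which is the camera's error.
- The gripper is empty and clear of everything.

**What disagreed or could not be checked:**
- An early template fit put one clamp's hinge about 4 mm (in x) from where I read it in the picture. I used the picture reading, and the grasp worked.
- Setting the last clamp down pressed the tray floor with about 17 N on the wrist, well under the limit.
- The jaw angles themselves could only be judged from the finger gap and the pictures.

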